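# Find the balance point of a display bar and snap its hanger clip on there

## Task

The aluminium display bar with sample lock cylinders is to hang level from one red hanger clip. Gently slide the bar along its length across the ridge of the steel balancing block, without lifting it off, until it tips up off the counter and stays level on the ridge by itself; then set the clip over the bar, centred above the ridge, and press it down gently until it snaps fully home. Leave the bar balanced level with the clip on it, and do not disturb the things lying around.

Things in the scene. Friction and masses are not known exactly. Their poses are not given: they have to be found in the camera images.
- block: fixed dark steel balancing block, foot 60 (x) x 90 (y) x 8 mm, carrying a bright steel ridge 14 mm wide (x) and 72 mm long (y) with a flat top 18 mm above the counter; origin under its centre on the counter, x across the ridge (roughly the bar's direction), z up. More than 45 N between bar and ridge dents the bar
- ridge (a point): middle of the ridge's flat top, 18 mm above the counter; axes as those of the block. A bar let go while tilted near its balance rocks right over to the other side; let go level, it stays if its balance point is above the ridge
- bar: loose aluminium display bar, T section, 360 mm long (its x, -180 to +180), 18 mm high: flange 24 mm wide, 5 mm thick, on a stem 18 mm wide. Origin mid-length on its underside, z up. Four lock cylinders (weights unknown) are fixed on top. It weighs 0.45 to 0.8 kg and balances somewhere between x = -10 and +52 mm. At the start it lies over the ridge at about x = -45 mm, heavy end down on the counter
- bar_heavy_end (a point): top middle of the bar's heavy (+x) end face, 18 mm above the underside. The last 40 mm before it are bare and can be gripped across the flange (24 mm wide); sliding the bar takes 2 to 5 N
- bar_samples (a point): middle of the three cylinders at the heavy end, on the bar's top face at x = 106 mm; they cover x = 76 to 136 mm, a fourth x = -149 to -131 mm; each is 60 mm long across the bar and 17 mm along it, and reaches 43 mm above the bar's underside
- clip: loose red hanger clip standing on the counter: plate 26 (x) x 33 (y) x 4 mm, eye on top, below it two sprung steel leaves with rolled lips 10 mm thick that grip the bar's flange. Origin mid-plate on its underside, 13.5 mm above the counter as it stands; x lies along the bar once fitted, either way round; z up. Home, its origin lies on the bar's top face. More than 30 N spoils the bar
- clip_eye (a point): middle of the clip's eye, 22 mm above its origin. The eye, of 9 mm round rod, is 29 mm long in the clip's x, 9 mm wide in y and ends 34 mm above the origin: grip it across y. The clip goes on from straight above: the lips meet the flange with the origin about 12 mm above the bar's top, spread under about 6 to 10 N, and snap under the flange
- pin_tin: bystander: white tin with blue lid, 66 x 94 x 30 mm, origin under its centre
- padlock: bystander: brass padlock lying flat, 71 x 46 x 20 mm, origin under its centre
- key_tag: bystander: blue plastic key tag, 44 x 24 x 9 mm, origin under its centre

How it is judged:
By the outcome, as a careful person would: the job done as asked, in the order asked, and still so for the second after the job is handed in, with the robot touching nothing.
It also fails if it takes over 67 s, if anything falls off the work surface, if the arm or the gripper's body presses on something with over 40 N, if the wrist force passes 120 N, or if a joint passes its speed limit or range.

## Robot

A 6-joint arm with a two-finger parallel gripper is mounted at the origin on the work surface; the furniture and walls round the work are solid. World frame = base frame: x ahead of the robot, y to its left, z up, the work surface at z = 0. Lengths are in m, angles in degrees, forces in N, time in s.
With the tool pointing down it reaches from about 0.25 to 0.8 m from the base axis. Payload 3.9 kg.
Tool frame: the origin (TCP) lies midway between the tips of the shut fingers; the grasp point (between the pads) lies 19 mm behind it; z points along the fingers, y is the line along which they close (so a half turn about z gives the same grasp; the last joint's range is limited). The gripper opens to 85 mm and grips with 20 to 120 N. Pads are 22 mm wide; open, the fingers measure 114 mm over their backs; the gripper's body (76 mm by 85 mm) begins 54 mm behind the grasp point. The pads swing forward as they close: fully open they stand 13 mm farther back than shut.
Start: joints at [-66.291, 14.897, -7.913, 67.191, 0, 90], TCP at [0.211, -0.481, 0.231] pointing down, gripper open.
Joint ranges: [-159.42, 159.42], [-47.68, 98.78], [-73.54, 78.23], [-108.79, 121.32], [-90, 84.71], [-180, 180]. Speed limits (degrees/s): [147.25, 147.25, 180, 180, 180, 180].

## Interface

Orientations are given as [roll, pitch, yaw] about the fixed x, y, z axes, in that order (R = Rz(yaw) Ry(pitch) Rx(roll)).
In Python, from rig import readout, read_camera, robot gives the robot as it stands.
- The arm moves only by the tool jog_arm, never from a script. Its argument "motion" is one flat list of numbers, 7 for each row, row after row: the shift along the tool's x, y, z in m, then the turn, a rotation vector about the tool's x, y, z in rad, then the opening, from 0 (shut) to 1 (fully open). A call has exactly 10 rows; each row is the pose to reach, as a shift and turn from the pose commanded when the call began, along the tool's axes at that moment; what a row does not reach only later rows make up. A row lasts 1/10 s, in which the tool goes at most 50 mm and 8.59 degrees, less where a joint would pass 70% of its speed; a pose out of reach is approached as far as the arm can. A call with a gripper value outside its range is refused whole. The fingers move at their own pace and stop on an object; "force" is the grip in N (left out, the last holds). Time passes only in rows, so rows that repeat a pose let the fingers close, or fill a call up. It gives the time, the measured TCP pose, the force, the opening and the grip force at its end, in the units of the state.
- readout.state(): the state, without advancing time (a new reading comes with each control period).
- read_camera(name): name is "scene" or "top"; returns a dict with "pixels" (480x640x3 uint8, blue, green, red), "fx", "fy", "cx", "cy" (pixels), "xyz" and "rotation" of the camera in the world. Camera axes: x right, y down, z forward; pixel columns grow to the right and rows downward; lengths in m; the calibration is good to about 2 mm. A picture is of the moment at which its call begins. There is no depth.
- robot.close_job(): hands the job in; it is judged then, once.
The state is a dict: "t": time; "joint_pos": joint angles; "joint_vel": joint speeds; "tau": joint torques, N m; "tcp_pos": TCP position; "ee_rot": TCP orientation; "contact_force": force on the tool from outside, world axes, zero at the start; "wrist_torque": the same for the moment, N m; "width": finger opening in m; "gripper_force": force on a finger pad.
Only numpy, scipy, OpenCV 4.12 (cv2) and the standard library are available. Lean on these libraries where they do the work, as an engineer would, in place of code of your own. Each camera call takes 0.05 s, during which the arm holds its last target. There are 200 camera calls.

## Working session

There is one attempt and no reset: what is moved stays moved. The work goes in short steps, Python scripts to look and compute and a tool call to move; the robot and the scene stay as the last step left them, time stands still between calls to the robot, and variables do not carry over. Pictures are saved under pics/ and viewed, at most 10 in all, crops included, and the job is handed in when it is done.

Besides the shell and the picture viewer there is one more tool, called after "Call:" by a JSON object that holds its "op" and its "data", one argument or row to a line. jog_arm: Moves the arm, as the interface text tells. Its arguments: {"type":"object","properties":{"motion":{"type":"array"},"force":{"type":"number"}},"required":["motion"]}

```bash
ls; mkdir -p pics; python3 - <<'E'
from rig import readout, read_camera, robot
import cv2,pickle
print(readout.state())
for n in("scene","top"):
    c=read_camera(n); cv2.imwrite(f"pics/{n}0.png",c["pixels"]); pickle.dump(c,open(f"pics/{n}0.pkl","wb"))
    print({k:v for k,v in c.items() if k!="pixels"})
E
```

```text
pics
{'t': 0.0, 'joint_pos': array([-6.62906536e+01,  1.49352715e+01, -7.98805854e+00,  6.71900847e+01,
       -2.49570857e-04,  8.99987855e+01]), 'joint_vel': array([-0.1507986 , -0.04421915, -0.02224462, -0.00513274, -0.05579706,
       -0.1282773 ]), 'tau': array([-2.73997621e-04, -4.05678427e+01,  2.53920829e+01,  1.89071690e-02,
        9.18206047e-05,  5.03066687e-06]), 'tcp_pos': array([ 0.21081767, -0.48004675,  0.23045395]), 'ee_rot': array([-1.79886585e+02,  2.47166413e-04,  2.37105614e+01]), 'contact_force': array([ 0.26849988, -0.04739638,  0.08781722]), 'wrist_torque': array([ 0.00971833, -0.03728376, -0.05657519]), 'gripper_force': 0.0, 'width': 0.08542406848546145}
{'fx': 471.20336057697705, 'fy': 471.20336057697705, 'cx': 323.45289260004046, 'cy': 240.9903891176134, 'xyz': array([0.07653073, 0.76081069, 0.59927719]), 'rotation': array([-127.94512158,    1.23317143, -137.2304388 ])}
{'fx': 549.9266971807981, 'fy': 549.9266971807981, 'cx': 316.3749648927781, 'cy': 244.51698024791335, 'xyz': array([0.46811616, 0.27596147, 0.88855671]), 'rotation': array([-174.51638691,   -1.18345478,  -90.49681061])}
```

View pics/top0.png

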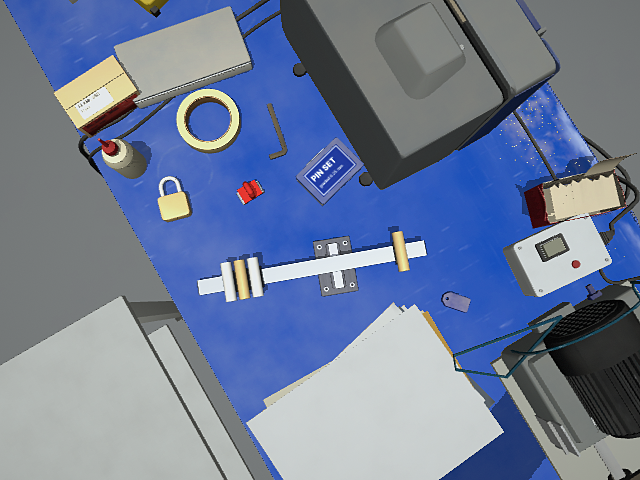

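View pics/scene0.png

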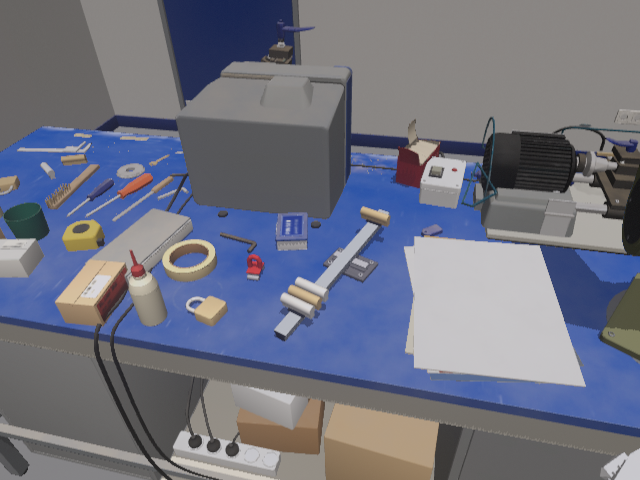

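The top view shows the bar from heavy end (198,286) to light end (426,248), the block around (336,266) and the clip at (250,190). I'll enlarge these areas.

```bash
cat > h.py <<'E'
import cv2,pickle,numpy as np
from scipy.spatial.transform import Rotation as R
def cam(c): return R.from_euler('xyz',c['rotation'],degrees=True).as_matrix()
def ray(c,u,v,z):
    d=cam(c)@np.array([(u-c['cx'])/c['fx'],(v-c['cy'])/c['fy'],1]); o=np.array(c['xyz'])
    return o+d*(z-o[2])/d[2]
def proj(c,p):
    q=(np.atleast_2d(p)-c['xyz'])@cam(c); return np.c_[c['fx']*q[:,0]/q[:,2]+c['cx'],c['fy']*q[:,1]/q[:,2]+c['cy']]
def load(n): return pickle.load(open(f'pics/{n}.pkl','rb'))
def crop(c,u0,v0,w,h,s): return cv2.resize(c['pixels'][v0:v0+h,u0:u0+w],None,fx=s,fy=s,interpolation=cv2.INTER_CUBIC)
def shoot(n,tag):
    from rig import read_camera
    c=read_camera(n); pickle.dump(c,open(f'pics/{n}{tag}.pkl','wb')); return c
E
python3 - <<'E'
from h import *
t=load('top0'); s=load('scene0')
a=crop(t,190,225,266,80,3)   # 798x240
b=crop(t,225,170,50,40,6)    # 300x240
d=crop(s,235,240,60,50,5) # 300x250
im=np.zeros((500,800,3),np.uint8); im[:240,:798]=a; im[245:485,:300]=b; im[245:495,310:610]=d
cv2.imwrite('pics/crop0.png',im)
print(ray(t,198,286,.018),ray(t,426,248,.018),ray(t,336,266,.018),ray(t,250,190,.03))
print("cam img right",cam(t)[:,0],cam(t)[:,1])
E
```

```text
[0.48727469 0.44397227 0.018     ] [0.54479279 0.08227437 0.018     ] [0.51711554 0.22642097 0.018     ] [0.63761932 0.36164101 0.03      ]
cam img right [-0.00866902 -0.9997491   0.02065371] [-0.99540326  0.00665757 -0.09554068]
```

View pics/crop0.png

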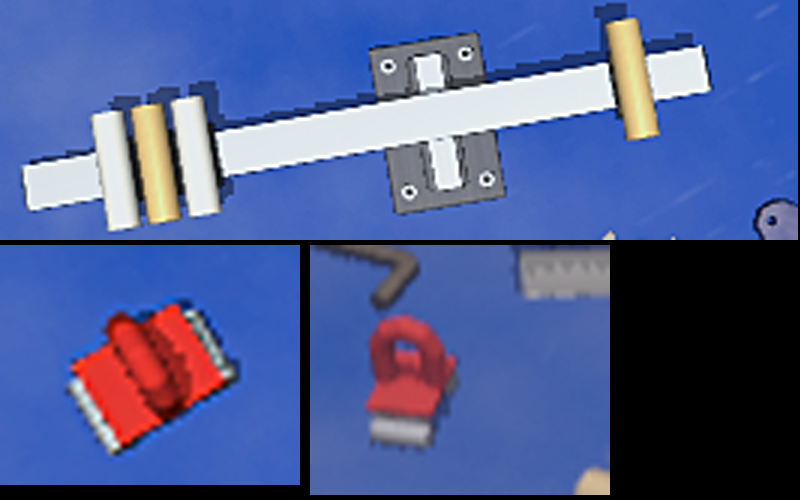

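```bash
python3 - <<'E'
from h import *
t=load('top0');s=load('scene0')
P=lambda x,y,z:ray(t,190+x/3,225+y/3,z)
h=P(25,189,.018); l=P(707,68.5,.0476)
b=np.array([P(*c,.008) for c in[(370,48),(478,33),(505,194),(397,213)]])
r=np.array([P(428.5,54.5,.018),P(448.5,189,.018)])
print('heavy',h,'light',l,'len',np.linalg.norm(h-l)); d=h-l; print('bar yaw',np.degrees(np.arctan2(d[1],d[0])))
print('block',b.mean(0),np.linalg.norm(b[0]-b[1]),np.linalg.norm(b[1]-b[2]))
f=lambda v:np.degrees(np.arctan2(v[1],v[0]))
print('block x yaw',f(b[0]-b[1]),f(b[3]-b[2]),'ridge',r.mean(0),f(r[1]-r[0])) 
C=lambda x,y,z:ray(t,225+x/6,170+(y)/6,z)
k=np.array([C(*c,.0175) for c in[(72,127),(182,58),(228,140),(122,205)]])
print('clip',k.mean(0),[np.linalg.norm(k[i]-k[i-1]) for i in range(4)],'y yaw',f(k[0]-k[1]),f(k[3]-k[2]),'x',f(k[1]-k[2]),f(k[0]-k[3]))
# scene cross-checks
print(proj(s,h),proj(s,l),proj(s,r.mean(0)),proj(s,k.mean(0)))
cr=(r.mean(0)-(h))[:2]; u=d[:2]/np.linalg.norm(d[:2]); print('ridge bar coord',180+cr@u,'lateral',u[0]*cr[1]-u[1]*cr[0])
for n,x,z in(('pin',(329,171),.03),('padlock',(174,206),.02),('tag',(456,301),.009)):print(n,ray(t,*x,z))
E
```

```text
heavy [0.48413478 0.44341354 0.018     ] light [0.5424472  0.08936904 0.0476    ] len 0.36003334379240975
bar yaw 99.35285523418403
block [0.51841974 0.22610971 0.008     ] 0.05866193962535003 0.08741102553291832
block x yaw 97.56975964837072 99.43505745083233 ridge [0.51790944 0.22616675 0.018     ] -172.230283900087
clip [0.63672333 0.36259996 0.0175    ] [np.float64(0.025020289227921263), np.float64(0.03467320420591018), np.float64(0.02547553069001918), np.float64(0.033129418025664874)] y yaw 122.42776320691152 121.72487123687358 x 28.879142806736468 32.35782255269965
[[279.36054951 331.60434942]] [[384.18075285 209.79074484]] [[350.35622756 257.68939486]] [[255.54169829 266.09150732]]
ridge bar coord 179.7801523814974 lateral 0.001980005734432626
pin [0.66768156 0.23641665 0.03      ]
padlock [0.61435898 0.48306206 0.02      ]
tag [0.4601458  0.03443749 0.009     ]
```

```bash
python3 - <<'E'
from h import *
t=load('top0');s=load('scene0')
for px in((125,298),(180,318),(262,480)):
  for z in(-.5,-.2,0,.2,.4):
    p=ray(t,*px,z); print(px,z,p.round(3),proj(s,p).round(0))
for px in((585,310),(545,365)):
  for z in(0,.1,.2):
    p=ray(t,*px,z); print(px,z,p.round(3),proj(s,p).round(0))
def rel(cur,tgt): pass
E
cat >> h.py <<'E'
def go(p,yaw,tilt=0,tcp=None,rot=None):
    """shift (tool axes) and rotvec from current to target pose; tilt deg about tool y"""
    from rig import readout
    s=readout.state(); p0=s['tcp_pos'] if tcp is None else np.array(tcp); r0=s['ee_rot'] if rot is None else rot
    A=R.from_euler('xyz',r0,degrees=True); B=R.from_euler('xyz',[180,0,yaw],degrees=True)*R.from_rotvec([0,np.radians(tilt),0])
    d=A.inv().apply(np.array(p)-p0); w=(A.inv()*B).as_rotvec(); print('shift',d.round(4),'turn',w.round(4),'deg',np.degrees(np.linalg.norm(w)).round(1)); return d,w
E
python3 - <<'E'
from h import *
u=np.array([np.cos(np.radians(99.35)),np.sin(np.radians(99.35)),0]); h=np.array([.4841,.4434,0])
p=h-u*.018; p[2]=.40; print(p); go(p,99.35)
E
```

```text
(125, 298) -0.5 [ 0.47   0.725 -0.5  ] [[199. 598.]]
(125, 298) -0.2 [ 0.47   0.628 -0.2  ] [[214. 488.]]
(125, 298) 0 [0.47  0.563 0.   ] [[228. 391.]]
(125, 298) 0.2 [0.469 0.499 0.2  ] [[245. 268.]]
(125, 298) 0.4 [0.469 0.434 0.4  ] [[268. 103.]]
(180, 318) -0.5 [ 0.419  0.588 -0.5  ] [[269. 558.]]
(180, 318) -0.2 [ 0.43  0.52 -0.2 ] [[278. 457.]]
(180, 318) 0 [0.437 0.475 0.   ] [[286. 367.]]
(180, 318) 0.2 [0.444 0.431 0.2  ] [[296. 251.]]
(180, 318) 0.4 [0.451 0.386 0.4  ] [[310.  94.]]
(262, 480) -0.5 [ 0.027  0.383 -0.5  ] [[496. 629.]]
(262, 480) -0.2 [ 0.122  0.36  -0.2  ] [[485. 511.]]
(262, 480) 0 [0.186 0.345 0.   ] [[476. 408.]]
(262, 480) 0.2 [0.249 0.329 0.2  ] [[464. 277.]]
(262, 480) 0.4 [0.313 0.314 0.4  ] [[449. 105.]]
(585, 310) 0 [ 0.444 -0.178  0.   ] [[486. 194.]]
(585, 310) 0.1 [ 0.446 -0.127  0.1  ] [[482. 163.]]
(585, 310) 0.2 [ 0.449 -0.076  0.2  ] [[478. 127.]]
(545, 365) 0 [ 0.357 -0.108  0.   ] [[508. 221.]]
(545, 365) 0.1 [ 0.369 -0.065  0.1  ] [[503. 187.]]
(545, 365) 0.2 [ 0.382 -0.022  0.2  ] [[497. 147.]]
[0.48702437 0.42563914 0.4       ]
shift [ 0.617  -0.7186 -0.1682] turn [-1.5000e-03 -1.2000e-03 -1.3202e+00] deg 75.6
```

Call:
{"op": "jog_arm", "data": {
  "motion": [0,0,-0.05,0,0,0,1,0,0,-0.1,0,0,0,1,0,0,-0.15,0,0,-0.05,1,0.031,-0.036,-0.168,0,0,-0.1,1,0.062,-0.072,-0.168,0,0,-0.17,1,0.093,-0.108,-0.168,0,0,-0.24,1,0.124,-0.144,-0.168,0,0,-0.31,1,0.155,-0.18,-0.168,0,0,-0.38,1,0.186,-0.216,-0.168,0,0,-0.45,1,0.217,-0.252,-0.168,0,0,-0.52,1],
  "force": 20
}}

```text
t: 1.1
tcp_pos: [0.3083, -0.1609, 0.3991]
ee_rot: [-180.0, -0.0, 53.6]
contact_force: [0.8, 0.5, -0.4]
width: 0.0858
gripper_force: 0.0
```

```bash
python3 - <<'E'
from h import *
from rig import readout
s=readout.state(); print(s['t'],s['tcp_pos'],s['ee_rot'],s['contact_force'],s['wrist_torque'])
go([.487,.4256,.15],99.35,4.7)
B=R.from_euler('xyz',[180,0,99.35],degrees=True)*R.from_rotvec([0,np.radians(4.7),0]); print(B.as_matrix())
E
```

```text
1.1 [ 0.30827355 -0.16085436  0.39908545] [-1.79995985e+02 -9.35492053e-03  5.36165096e+01] [ 0.78851196  0.49304004 -0.44604176] [-0.02874701 -0.04825598  0.01799646]
shift [ 0.5781 -0.204   0.2492] turn [ 0.0327  0.0774 -0.7977] deg 46.0
[[-1.61918647e-01  9.86714315e-01 -1.33121360e-02]
 [ 9.83396376e-01  1.62464954e-01  8.08498994e-02]
 [ 8.19385086e-02  1.24900090e-16 -9.96637387e-01]]
```

Call:
{"op": "jog_arm", "data": {
  "motion": [0.041,-0.014,0,0,0,-0.06,1,0.082,-0.029,0,0,0,-0.12,1,0.123,-0.043,0,0,0,-0.18,1,0.165,-0.058,0.01,0,0,-0.24,1,0.206,-0.073,0.03,0,0,-0.3,1,0.247,-0.087,0.05,0,0,-0.37,1,0.289,-0.102,0.07,0,0,-0.44,1,0.33,-0.116,0.09,0,0,-0.51,1,0.371,-0.131,0.11,0,0,-0.58,1,0.413,-0.146,0.13,0,0,-0.65,1]
}}

```text
t: 2.1
tcp_pos: [0.4366, 0.2578, 0.2681]
ee_rot: [-180.0, 0.0, 90.9]
contact_force: [0.3, -0.1, -0.4]
width: 0.0853
gripper_force: 0.0
```

```bash
python3 - <<'E'
from h import *
go([.487,.4256,.09],99.35,-4.7)
E
```

```text
shift [0.167  0.0533 0.178 ] turn [-0.0065 -0.0814 -0.1467] deg 9.6
```

Call:
{"op": "jog_arm", "data": {
  "motion": [0.03,0.01,0.03,0,-0.02,-0.04,1,0.06,0.02,0.06,0,-0.04,-0.08,1,0.09,0.03,0.08,0,-0.06,-0.12,1,0.12,0.04,0.1,-0.005,-0.08,-0.14,1,0.15,0.05,0.12,-0.0065,-0.0814,-0.1467,1,0.167,0.0533,0.14,-0.0065,-0.0814,-0.1467,1,0.167,0.0533,0.16,-0.0065,-0.0814,-0.1467,1,0.167,0.0533,0.178,-0.0065,-0.0814,-0.1467,1,0.167,0.0533,0.178,-0.0065,-0.0814,-0.1467,1,0.167,0.0533,0.178,-0.0065,-0.0814,-0.1467,1]
}}

```text
t: 3.1
tcp_pos: [0.4875, 0.4235, 0.091]
ee_rot: [-180.0, 4.7, 99.2]
contact_force: [0.3, 0.4, -0.1]
width: 0.0853
gripper_force: 0.0
```

```bash
python3 - <<'E'
from h import *
from rig import readout
a=shoot('top','1');b=shoot('scene','1')
s=readout.state(); print(s['t'],s['tcp_pos'],s['ee_rot'],s['contact_force'],s['wrist_torque'])
im=np.zeros((490,800,3),np.uint8); im[:,:360]=cv2.resize(crop(a,150,220,120,130,4),(360,490)); im[:,400:]=cv2.resize(crop(b,230,240,100,120,4),(400,490))
cv2.imwrite('pics/c1.png',im); print(proj(a,s['tcp_pos']),proj(b,s['tcp_pos']))
go([.487,.4256,.004],99.35,-4.7)
E
```

```text
3.2 [0.48842994 0.42416567 0.09240627] [179.8923352    4.62288223  99.13294863] [0.79067292 0.39996106 0.10153101] [ 0.06652523  0.03570982 -0.04551693]
[[201.82574475 284.02231715]] [[282.77721281 290.77960448]]
shift [ 0.0088 -0.0013  0.088 ] turn [ 0.0016 -0.0013 -0.0038] deg 0.2
```

View pics/c1.png

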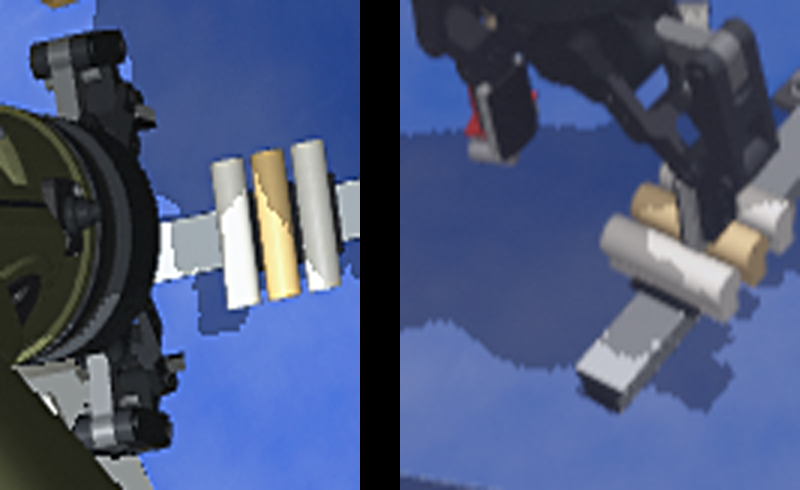

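Call:
{"op": "jog_arm", "data": {
  "motion": [0.003,0,0.03,0,0,0,1,0.005,0,0.06,0,0,0,1,0.006,0,0.076,0,0,0,1,0.007,0,0.086,0,0,0,1,0.007,0,0.086,0,0,0,0.5,0.007,0,0.086,0,0,0,0.4,0.007,0,0.086,0,0,0,0.3,0.007,0,0.086,0,0,0,0.2,0.007,0,0.086,0,0,0,0.1,0.007,0,0.086,0,0,0,0.1],
  "force": 30
}}

```text
t: 4.2
tcp_pos: [0.4887, 0.4245, 0.0063]
ee_rot: [179.9, 4.6, 99.1]
contact_force: [0.8, 0.5, 5.6]
width: 0.0229
gripper_force: 30.8
```

```bash
python3 - <<'E'
from h import *
from rig import readout
a=shoot('scene','2')
s=readout.state(); print(s)
E
```

```text
{'t': 4.25, 'joint_pos': array([ 42.9140188 ,  37.41137667,  -6.207648  ,  48.82838082,
        -3.90893352, 123.84786936]), 'joint_vel': array([-0.01168468, -0.05744339,  0.02974771, -0.0368722 , -0.03012379,
       -0.00862982]), 'tau': array([-9.62195755e-02, -5.31620371e+01,  1.95243770e+01,  1.69176101e-01,
       -2.04621758e-01, -4.92299383e-02]), 'tcp_pos': array([0.48863647, 0.42446849, 0.00625236]), 'ee_rot': array([179.8579777 ,   4.60870165,  99.14396511]), 'contact_force': array([-0.83210287,  0.36478948,  5.6339959 ]), 'wrist_torque': array([ 0.00282723,  0.12254629, -0.00076591]), 'gripper_force': 30.829373002052307, 'width': 0.022724507908898534}
```

```bash
python3 - <<'E'
from h import *
u=np.array([np.cos(np.radians(99.35)),np.sin(np.radians(99.35)),0]); P=np.array([.5179,.2262,.018])+u*.007
c=np.array([.487,.4256,.004]); w=np.cross(u,[0,0,1]) # rotation axis raising heavy end
for a in(1,2,3,4,4.7,5):
    q=P+R.from_rotvec(w*np.radians(a)).apply(c-P); 
    A=R.from_euler('xyz',[180,0,99.35],degrees=True)*R.from_rotvec([0,np.radians(-4.7),0])
    print(a,q.round(4),A.inv().apply(q-c).round(4),(A.inv()*R.from_rotvec(w*np.radians(a))*A).as_rotvec().round(4))
E
```

```text
1 [0.487  0.4258 0.0074] [-0.0001 -0.     -0.0034] [0.     0.0175 0.    ]
2 [0.4869 0.426  0.0108] [-0.0002 -0.     -0.0068] [-0.      0.0349  0.    ]
3 [0.4869 0.4261 0.0142] [-0.0004  0.     -0.0102] [0.     0.0524 0.    ]
4 [0.4869 0.4261 0.0176] [-0.0006 -0.     -0.0136] [-0.      0.0698  0.    ]
4.7 [0.4869 0.4261 0.02  ] [-0.0008  0.     -0.016 ] [-0.     0.082  0.   ]
5 [0.4869 0.4261 0.021 ] [-0.0009  0.     -0.017 ] [0.     0.0873 0.    ]
```

Call:
{"op": "jog_arm", "data": {
  "motion": [-0.0001,0,-0.0034,0,0.0175,0,0.1,-0.0002,0,-0.0068,0,0.035,0,0.1,-0.0004,0,-0.0102,0,0.0524,0,0.1,-0.0006,0,-0.0136,0,0.07,0,0.1,-0.0008,0,-0.016,0,0.082,0,0.1,-0.0008,0,-0.016,0,0.082,0,0.1,-0.0008,0,-0.016,0,0.082,0,0.1,-0.0008,0,-0.016,0,0.082,0,0.1,-0.0008,0,-0.016,0,0.082,0,0.1,-0.0008,0,-0.016,0,0.082,0,0.1]
}}

```text
t: 5.25
tcp_pos: [0.4877, 0.424, 0.0207]
ee_rot: [180.0, 0.0, 99.2]
contact_force: [-0.3, 1.2, -0.9]
width: 0.0229
gripper_force: 30.2
```

```bash
cat >>h.py <<'E'
def st(n=3):
    from rig import readout,read_camera
    L=[]
    for i in range(n):
        L.append(readout.state()); c=read_camera('scene') 
    m=lambda k:np.mean([l[k] for l in L],0).round(4)
    print(L[-1]['t'],*[(k,m(k)) for k in('tcp_pos','ee_rot','contact_force','wrist_torque','width')]); return c
E
python3 - <<'E'
from h import *
b=st(); pickle.dump(b,open('pics/scene3.pkl','wb'))
cv2.imwrite('pics/c3.png',crop(b,250,190,160,150,4))
E
```

```text
5.35 ('tcp_pos', array([0.4877, 0.424 , 0.0208])) ('ee_rot', array([1.799907e+02, 2.020000e-02, 9.915930e+01])) ('contact_force', array([ 0.0743,  0.7775, -1.537 ])) ('wrist_torque', array([ 0.0952, -0.1172,  0.1004])) ('width', np.float64(0.0231))
```

View pics/c3.png

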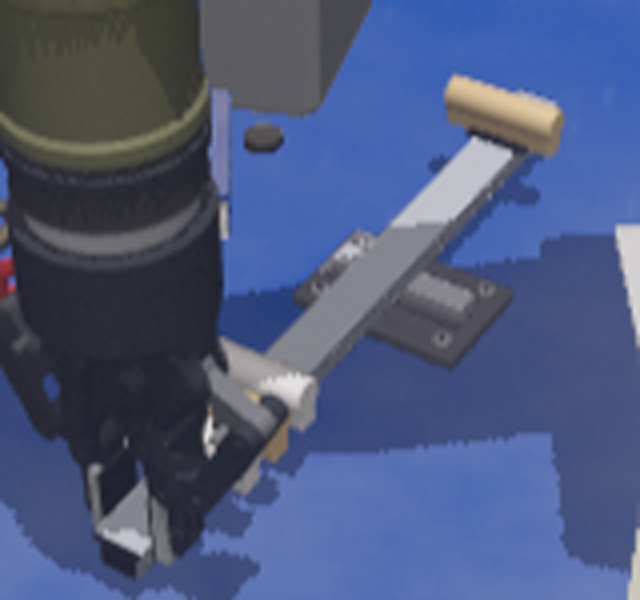

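The gripper holds the bar level at its heavy end, and the bar still rests on the ridge. I'll slide it 30 mm and compare the load.

Call:
{"op": "jog_arm", "data": {
  "motion": [-0.003,0,0,0,0,0,0.1,-0.007,0,0,0,0,0,0.1,-0.011,0,0,0,0,0,0.1,-0.015,0,0,0,0,0,0.1,-0.019,0,0,0,0,0,0.1,-0.023,0,0,0,0,0,0.1,-0.027,0,0,0,0,0,0.1,-0.03,0,0,0,0,0,0.1,-0.03,0,0,0,0,0,0.1,-0.03,0,0,0,0,0,0.1]
}}

```text
t: 6.4
tcp_pos: [0.4926, 0.3938, 0.0209]
ee_rot: [180.0, 0.1, 99.1]
contact_force: [0.1, 0.1, -0.8]
width: 0.0231
gripper_force: 30.2
```

```bash
python3 - <<'E'
from h import *
st(8)
E
```

```text
6.75 ('tcp_pos', array([0.4925, 0.3939, 0.0208])) ('ee_rot', array([1.799887e+02, 7.180000e-02, 9.914260e+01])) ('contact_force', array([ 0.758 , -1.2603, -0.8815])) ('wrist_torque', array([-0.2705, -0.1367,  0.0473])) ('width', np.float64(0.023))
```

Call:
{"op": "jog_arm", "data": {
  "motion": [-0.003,0,0,0,0,0,0.1,-0.006,0,0,0,0,0,0.1,-0.009,0,0,0,0,0,0.1,-0.012,0,0,0,0,0,0.1,-0.015,0,0,0,0,0,0.1,-0.018,0,0,0,0,0,0.1,-0.02,0,0,0,0,0,0.1,-0.02,0,0,0,0,0,0.1,-0.02,0,0,0,0,0,0.1,-0.02,0,0,0,0,0,0.1]
}}

```text
t: 7.8
tcp_pos: [0.4958, 0.3745, 0.0209]
ee_rot: [180.0, 0.0, 99.1]
contact_force: [-0.4, 0.8, 0.4]
width: 0.0231
gripper_force: 30.3
```

```bash
python3 - <<'E'
from h import *
st(8)
E
```

```text
8.15 ('tcp_pos', array([0.4957, 0.3745, 0.0209])) ('ee_rot', array([1.799808e+02, 3.390000e-02, 9.915020e+01])) ('contact_force', array([0.1439, 0.2779, 0.2201])) ('wrist_torque', array([ 0.0197, -0.0931,  0.0442])) ('width', np.float64(0.023))
```

```bash
python3 - <<'E'
from h import *
st(12)
E
```

```text
8.75 ('tcp_pos', array([0.4957, 0.3745, 0.0209])) ('ee_rot', array([1.79984e+02, 2.40000e-02, 9.91454e+01])) ('contact_force', array([ 0.5424, -1.559 ,  0.019 ])) ('wrist_torque', array([-0.3178, -0.1523,  0.0477])) ('width', np.float64(0.023))
```

Call:
{"op": "jog_arm", "data": {
  "motion": [0,0,0,0,0,0,0.28,0,0,0,0,0,0,0.3,0,0,0,0,0,0,0.34,0,0,0,0,0,0,0.38,0,0,0,0,0,0,0.42,0,0,0,0,0,0,0.46,0,0,0,0,0,0,0.5,0,0,0,0,0,0,0.5,0,0,0,0,0,0,0.5,0,0,0,0,0,0,0.5]
}}

```text
t: 9.8
tcp_pos: [0.4958, 0.3749, 0.021]
ee_rot: [180.0, -0.0, 99.2]
contact_force: [-0.4, 0.7, -0.5]
width: 0.0425
gripper_force: 0.0
```

```bash
python3 - <<'E'
from h import *
b=st(6); t=shoot('top','4'); pickle.dump(b,open('pics/scene4.pkl','wb'))
im=np.zeros((600,800,3),np.uint8); im[:600,:600]=crop(b,260,180,150,150,4)
im[:240,560:]=crop(t,330,220,120,120,2)
cv2.imwrite('pics/c4.png',im)
E
```

```text
10.05 ('tcp_pos', array([0.4958, 0.3749, 0.021 ])) ('ee_rot', array([ 1.799719e+02, -2.400000e-02,  9.915420e+01])) ('contact_force', array([-0.2922,  0.2672, -0.0203])) ('wrist_torque', array([-0.0016,  0.037 ,  0.0403])) ('width', np.float64(0.0426))
```

View pics/c4.png

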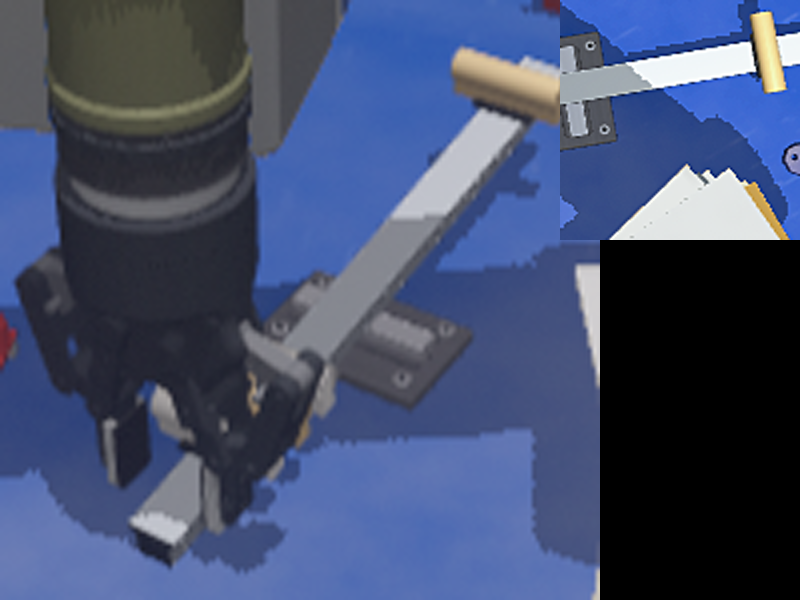

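```bash
python3 - <<'E'
from h import *
s=load('scene4')
u=np.array([np.cos(np.radians(99.35)),np.sin(np.radians(99.35)),0])
h=np.array([.4841,.4434,0])-u*.050
for a in(0,-4.7,4.7):
    x=np.radians(a); piv=np.array([.5179,.2262,.018]); 
    f=lambda d,z: piv+[0,0,0]+u*(d*np.cos(x)-z*np.sin(x))+np.array([0,0,1])*(d*np.sin(x)+z*np.cos(x))
    dh=(h-piv)@u
    print(a,'heavy top',proj(s,f(dh,.018)),'light cyl top',proj(s,f(dh-.320,.043)))
E
```

```text
0 heavy top [[297.89517263 305.27306301]] light cyl top [[387.94130261 202.10353096]]
-4.7 heavy top [[298.03673669 311.48235978]] light cyl top [[387.40464717 198.03774225]]
4.7 heavy top [[298.16229495 298.56873227]] light cyl top [[388.23518796 206.43094153]]
```

The picture shows the bar tipped heavy end down, with the end face top at about (298,313) where a level bar would be at (298,305). So the balance point is more than 7 mm further towards the heavy end. I'll regrip it tilted, lift it level and slide further.

```bash
python3 - <<'E'
from h import *
u=np.array([np.cos(np.radians(99.35)),np.sin(np.radians(99.35)),0]); P=np.array([.5179,.2262,.018])+u*.007
c=np.array([.4869,.4261,.020])-u*.05; w=np.cross(u,[0,0,1]); print((c-P)@u)
A=R.from_euler('xyz',[180,0,99.35],degrees=True)
for a in(-3,-6.2):
    q=P+R.from_rotvec(w*np.radians(a)).apply(c-P); B=R.from_rotvec(w*np.radians(a))*A
    print(a,q.round(4),A.inv().apply(q-c).round(4),(A.inv()*B).as_rotvec().round(4)); 
print(B.inv().apply(c-q).round(4))
print('half',B.inv().apply(P+R.from_rotvec(w*np.radians(-3)).apply(c-P)-q).round(4))
E
```

```text
0.1452806050720643
-3 [0.495  0.3767 0.0124] [-0.0001  0.      0.0076] [ 0.     -0.0524 -0.    ]
-6.2 [0.4951 0.3761 0.0043] [-0.0006 -0.      0.0157] [-0.     -0.1082 -0.    ]
[-0.0011  0.     -0.0157]
half [-0.0003  0.     -0.0081]
```

Call:
{"op": "jog_arm", "data": {
  "motion": [0,0,0.005,0,-0.036,0,0.5,-0.0003,0,0.0098,0,-0.072,0,0.5,-0.0006,0,0.0142,0,-0.108,0,0.5,-0.0006,0,0.0142,0,-0.108,0,0.5,-0.0006,0,0.0142,0,-0.108,0,0.3,-0.0006,0,0.0142,0,-0.108,0,0.2,-0.0006,0,0.0142,0,-0.108,0,0.1,-0.0006,0,0.0142,0,-0.108,0,0.1,-0.0006,0,0.0142,0,-0.108,0,0.1,-0.0006,0,0.0142,0,-0.108,0,0.1]
}}

```text
t: 11.15
tcp_pos: [0.496, 0.3743, 0.007]
ee_rot: [180.0, 6.2, 99.1]
contact_force: [-0.5, -0.1, 0.7]
width: 0.0233
gripper_force: 30.5
```

Call:
{"op": "jog_arm", "data": {
  "motion": [-0.0001,0,-0.004,0,0.027,0,0.1,-0.0003,0,-0.0081,0,0.056,0,0.1,-0.0007,0,-0.012,0,0.082,0,0.1,-0.0011,0,-0.0157,0,0.108,0,0.1,-0.0011,0,-0.0157,0,0.108,0,0.1,-0.0011,0,-0.0157,0,0.108,0,0.1,-0.0011,0,-0.0157,0,0.108,0,0.1,-0.0011,0,-0.0157,0,0.108,0,0.1,-0.0011,0,-0.0157,0,0.108,0,0.1,-0.0011,0,-0.0157,0,0.108,0,0.1]
}}

```text
t: 12.15
tcp_pos: [0.4957, 0.3746, 0.0223]
ee_rot: [180.0, 0.0, 99.2]
contact_force: [0.6, -1.5, -0.7]
width: 0.0228
gripper_force: 30.5
```

```bash
python3 - <<'E'
from h import *
s=st(10); t=shoot('top','5'); pickle.dump(s,open('pics/scene5.pkl','wb'))
E
```

```text
12.6 ('tcp_pos', array([0.4957, 0.3746, 0.0224])) ('ee_rot', array([1.799848e+02, 1.950000e-02, 9.915340e+01])) ('contact_force', array([ 0.5947, -1.4722, -0.7497])) ('wrist_torque', array([-0.272 , -0.1286,  0.0693])) ('width', np.float64(0.023))
```

Call:
{"op": "jog_arm", "data": {
  "motion": [-0.003,0,0,0,0,0,0.1,-0.006,0,0,0,0,0,0.1,-0.009,0,0,0,0,0,0.1,-0.012,0,0,0,0,0,0.1,-0.014,0,0,0,0,0,0.1,-0.014,0,0,0,0,0,0.1,-0.014,0,0,0,0,0,0.1,-0.014,0,0,0,0,0,0.1,-0.014,0,0,0,0,0,0.1,-0.014,0,0,0,0,0,0.1]
}}

```text
t: 13.7
tcp_pos: [0.4981, 0.3609, 0.0225]
ee_rot: [180.0, 0.0, 99.2]
contact_force: [0.9, 0.7, -0.2]
width: 0.0229
gripper_force: 30.5
```

```bash
python3 - <<'E'
from h import *
s=st(10)
E
```

```text
14.15 ('tcp_pos', array([0.498 , 0.3609, 0.0225])) ('ee_rot', array([1.799734e+02, 7.300000e-03, 9.915110e+01])) ('contact_force', array([0.5746, 0.5795, 0.2735])) ('wrist_torque', array([ 0.1313, -0.0932,  0.0624])) ('width', np.float64(0.023))
```

Call:
{"op": "jog_arm", "data": {
  "motion": [0,0,0,0,0,0,0.28,0,0,0,0,0,0,0.3,0,0,0,0,0,0,0.34,0,0,0,0,0,0,0.38,0,0,0,0,0,0,0.42,0,0,0,0,0,0,0.46,0,0,0,0,0,0,0.5,0,0,0,0,0,0,0.5,0,0,0,0,0,0,0.5,0,0,0,0,0,0,0.5]
}}

```text
t: 15.2
tcp_pos: [0.498, 0.3611, 0.0225]
ee_rot: [180.0, -0.0, 99.2]
contact_force: [-0.4, 0.4, 0.1]
width: 0.0432
gripper_force: 0.0
```

```bash
python3 - <<'E'
from h import *
b=st(6); t=shoot('top','6'); pickle.dump(b,open('pics/scene6.pkl','wb'))
im=np.zeros((600,800,3),np.uint8); im[:600,:600]=crop(b,270,180,150,150,4)
im[:240,560:]=crop(t,330,220,120,120,2)
cv2.imwrite('pics/c6.png',im)
u=np.array([np.cos(np.radians(99.35)),np.sin(np.radians(99.35)),0])
h=np.array([.4841,.4434,0])-u*.064
for a in(0,-6.5,5):
    x=np.radians(a); piv=np.array([.5179,.2262,.018]); 
    f=lambda d,z: piv+u*(d*np.cos(x)-z*np.sin(x))+np.array([0,0,1])*(d*np.sin(x)+z*np.cos(x))
    dh=(h-piv)@u
    print(a,'heavy top',proj(b,f(dh,.018))-[270,180],'light cyl top',proj(b,f(dh-.320,.043))-[270,180])
E
```

```text
15.45 ('tcp_pos', array([0.498 , 0.3611, 0.0225])) ('ee_rot', array([ 1.799705e+02, -2.360000e-02,  9.915560e+01])) ('contact_force', array([-0.1693, -0.08  ,  0.1978])) ('wrist_torque', array([-0.0121,  0.0015, -0.0156])) ('width', np.float64(0.0426))
0 heavy top [[ 32.78688472 120.16895066]] light cyl top [[121.0383887   18.95737258]]
-6.5 heavy top [[ 32.94032225 127.97056583]] light cyl top [[120.31405725  12.78047222]]
5 heavy top [[ 33.14600179 113.60256796]] light cyl top [[121.25797656  24.05538842]]
```

View pics/c6.png

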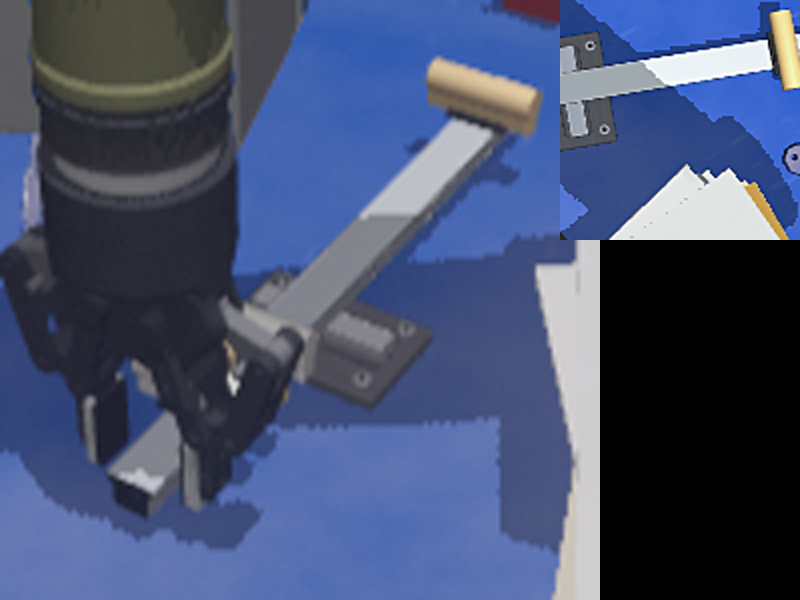

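Level: the heavy end face top is at about (303,300) against a level prediction of (303,300), and the light cylinder also matches. I'll back straight up and go to the clip.

Call:
{"op": "jog_arm", "data": {
  "motion": [0,0,0,0,0,0,0.65,0,0,0,0,0,0,0.8,0,0,-0.015,0,0,0,0.8,0,0,-0.045,0,0,0,0.8,0,0,-0.09,0,0,0,0.8,0,0,-0.13,0,0,0,0.8,-0.006,0.035,-0.13,0,0,0.14,0.8,-0.012,0.07,-0.13,0,0,0.28,0.8,-0.018,0.105,-0.13,0,0,0.42,0.8,-0.023,0.138,-0.13,0,0,0.56,0.8]
}}

```text
t: 16.55
tcp_pos: [0.6393, 0.3601, 0.1529]
ee_rot: [180.0, -0.1, 66.7]
contact_force: [-0.5, -0.1, -0.0]
width: 0.0681
gripper_force: 0.0
```

```bash
python3 - <<'E'
from h import *
st(2); go([.6365,.3626,.0215],31)
go([.6365,.3626,.0215],31,tcp=[.6367,.3626,.1515],rot=[180,0,99.35-32.09])
E
```

```text
16.6 ('tcp_pos', array([0.642 , 0.3599, 0.1522])) ('ee_rot', array([ 1.798374e+02, -1.242000e-01,  6.654330e+01])) ('contact_force', array([ 3.3547,  0.804 , -0.2778])) ('wrist_torque', array([ 0.0718, -0.2142, -0.0055])) ('width', np.float64(0.0683))
shift [ 0.0004 -0.0064  0.1297] turn [ 0.0016 -0.0023  0.6252] deg 35.8
shift [-1.0e-04 -2.0e-04  1.3e-01] turn [-0.     -0.      0.6329] deg 36.3
```

Call:
{"op": "jog_arm", "data": {
  "motion": [0,0,0.01,0,0,0.13,0.8,0,0,0.025,0,0,0.26,0.8,0,0,0.045,0,0,0.39,0.8,0,0,0.06,0,0,0.52,0.8,0,0,0.075,0,0,0.633,0.8,0,0,0.1,0,0,0.633,0.8,0,0,0.12,0,0,0.633,0.8,0,0,0.13,0,0,0.633,0.7,0,0,0.13,0,0,0.633,0.5,0,0,0.13,0,0,0.633,0.35]
}}

```text
t: 17.65
tcp_pos: [0.638, 0.3607, 0.0233]
ee_rot: [-180.0, -0.1, 30.8]
contact_force: [-0.3, -0.1, 0.6]
width: 0.0316
gripper_force: 0.0
```

```bash
python3 - <<'E'
from h import *
b=st(3); t=shoot('top','7'); pickle.dump(b,open('pics/scene7.pkl','wb'))
im=np.zeros((600,800,3),np.uint8); im[:600,:500]=crop(b,205,200,100,120,5)
im[:600,500:800]=crop(t,190,230,150,75,4)[:300,:300].repeat(1,0) if 0 else im[:600,500:800]
im[:,500:]=0; k=crop(t,205,150,100,100,3); im[:300,500:]=k; im[300:600,500:]=crop(t,190,230,150,150,2)
cv2.imwrite('pics/c7.png',im)
E
```

```text
17.75 ('tcp_pos', array([0.6384, 0.3608, 0.0238])) ('ee_rot', array([-1.799881e+02, -1.347000e-01,  3.082500e+01])) ('contact_force', array([-0.2261, -0.0722,  0.498 ])) ('wrist_torque', array([ 0.0243, -0.0067,  0.012 ])) ('width', np.float64(0.0304))
```

View pics/c7.png

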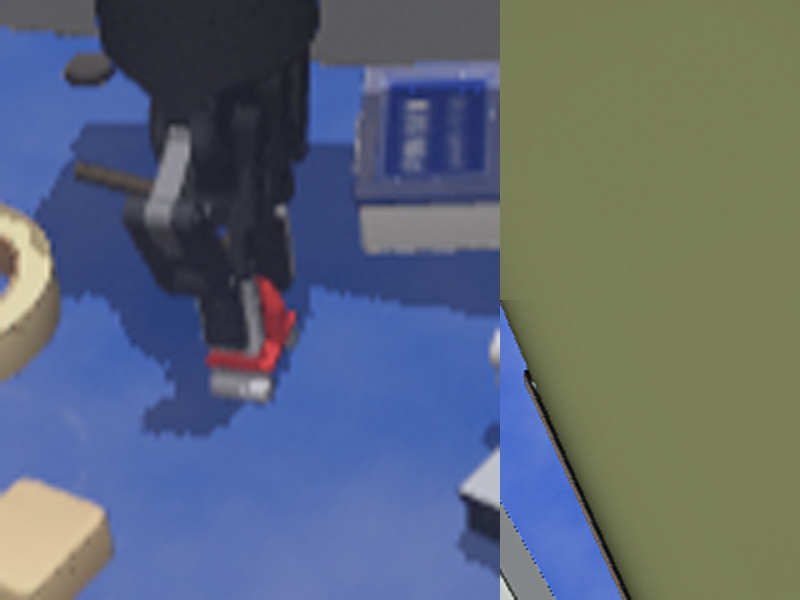

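The fingers straddle the eye just above the clip's plate, clear of the bystanders. I'll close and lift.

Call:
{"op": "jog_arm", "data": {
  "motion": [0,0,0,0,0,0,0.2,0,0,0,0,0,0,0.1,0,0,0,0,0,0,0,0,0,0,0,0,0,0,0,0,0,0,0,0,0,0,0,0,0,0,0,0,0,0,0,0,0,0,0,0,0,-0.01,0,0,0,0,0,0,-0.04,0,0,0,0,0,0,-0.08,0,0,0,0,0,0,-0.1,0,0,0,0],
  "force": 40
}}

```text
invalid input
```

```bash
python3 - <<'E'
from h import *
st(3)
# refine bar axis lateral at ridge & block from initial; target
go([.5179,.2262,.0215+.10],99.0,tcp=[.6365,.3626,.1215],rot=[180,0,31])
print(cam(load('scene0'))[:,0])
E
```

```text
17.95 ('tcp_pos', array([0.6386, 0.3608, 0.0239])) ('ee_rot', array([-1.799913e+02, -1.577000e-01,  3.080790e+01])) ('contact_force', array([ 0.16 ,  0.279, -0.637])) ('wrist_torque', array([ 0.0037, -0.0064, -0.0225])) ('width', np.float64(0.03))
shift [-0.1719  0.0558  0.    ] turn [ 0.      0.     -1.1868] deg 68.0
[-0.7339207  -0.67889413 -0.02152124]
```

Call:
{"op": "jog_arm", "data": {
  "motion": [0,0,0,0,0,0,0.2,0,0,0,0,0,0,0.1,0,0,0,0,0,0,0,0,0,0,0,0,0,0,0,0,0,0,0,0,0,0,0,0,0,0,0,0,0,0,-0.01,0,0,0,0,0,0,-0.04,0,0,0,0,0,0,-0.08,0,0,0,0,0,0,-0.1,0,0,0,0],
  "force": 40
}}

```text
t: 19.0
tcp_pos: [0.6392, 0.361, 0.1267]
ee_rot: [-180.0, -0.3, 30.8]
contact_force: [1.1, 0.8, -0.2]
width: 0.0076
gripper_force: 39.0
```

```bash
python3 - <<'E'
from h import *
st(3)
E
```

```text
19.1 ('tcp_pos', array([0.6401, 0.3615, 0.1281])) ('ee_rot', array([59.998 , -0.4608, 30.8   ])) ('contact_force', array([0.8273, 0.1842, 0.6009])) ('wrist_torque', array([ 0.0241, -0.0447, -0.0235])) ('width', np.float64(0.0076))
```

```bash
python3 - <<'E'
from h import *
go([.5196,.2272,.075],99.15,tcp=[.6388,.3610,.1255],rot=[180,0,30.8])
E
```

```text
shift [-0.1709  0.0539  0.0505] turn [-0.      0.     -1.1929] deg 68.4
```

Call:
{"op": "jog_arm", "data": {
  "motion": [-0.021,0.007,0,0,0,-0.14,0,-0.042,0.014,0,0,0,-0.28,0,-0.063,0.02,0,0,0,-0.42,0,-0.085,0.027,0,0,0,-0.56,0,-0.107,0.034,0,0,0,-0.7,0,-0.128,0.04,0,0,0,-0.84,0,-0.15,0.047,0,0,0,-0.98,0,-0.171,0.054,0,0,0,-1.12,0,-0.171,0.054,0.01,0,0,-1.193,0,-0.171,0.054,0.03,0,0,-1.193,0]
}}

```text
t: 20.15
tcp_pos: [0.5181, 0.2257, 0.0921]
ee_rot: [180.0, -0.0, 99.2]
contact_force: [0.7, 0.7, -0.0]
width: 0.0082
gripper_force: 39.0
```

Call:
{"op": "jog_arm", "data": {
  "motion": [0,0,0.01,0,0,0,0,0,0,0.019,0,0,0,0,0,0,0.019,0,0,0,0,0,0,0.019,0,0,0,0,0,0,0.019,0,0,0,0,0,0,0.019,0,0,0,0,0,0,0.019,0,0,0,0,0,0,0.019,0,0,0,0,0,0,0.019,0,0,0,0,0,0,0.019,0,0,0,0]
}}

```text
t: 21.15
tcp_pos: [0.5187, 0.2264, 0.0736]
ee_rot: [180.0, -0.0, 99.2]
contact_force: [-0.0, -0.0, 0.2]
width: 0.0079
gripper_force: 39.0
```

```bash
python3 - <<'E'
from h import *
b=st(5); t=shoot('top','8'); pickle.dump(b,open('pics/scene8.pkl','wb'))
im=np.zeros((600,800,3),np.uint8); im[:600,:600]=crop(b,280,190,120,120,5)
im[:,600:]=crop(b,270,170,50,150,4)
cv2.imwrite('pics/c8.png',im)
u=np.array([np.cos(np.radians(99.15)),np.sin(np.radians(99.15)),0]); v=np.array([u[1],-u[0],0])
o=np.array([.5197,.2263,0]); 
for n,p in(('ridge end near',np.array([.5179,.2262,.018])+u*.007-v*.036),('ridge far',np.array([.5179,.2262,.018])-u*.007-v*.036),
 ('plate corner',o+u*.013-v*.0165+[0,0,.067]),('plate corner2',o-u*.013-v*.0165+[0,0,.067]),('bartop edge mid',o-v*.012+[0,0,.036]),('heavy end',o+u*.156+[0,0,.036]),('light end',o-u*.204+[0,0,.036])):
    print(n,((proj(b,p)-[280,190])*5).round(0))
E
```

```text
21.35 ('tcp_pos', array([0.5187, 0.2264, 0.0735])) ('ee_rot', array([ 1.799691e+02, -2.520000e-02,  9.915530e+01])) ('contact_force', array([-0.0927, -0.1299, -0.1371])) ('wrist_torque', array([-0.0241, -0.0036, -0.0226])) ('width', np.float64(0.0079))
ridge end near [[425. 382.]]
ridge far [[443. 361.]]
plate corner [[370. 268.]]
plate corner2 [[406. 232.]]
bartop edge mid [[376. 311.]]
heavy end [[108. 548.]]
light end [[591.  50.]]
```

View pics/c8.png

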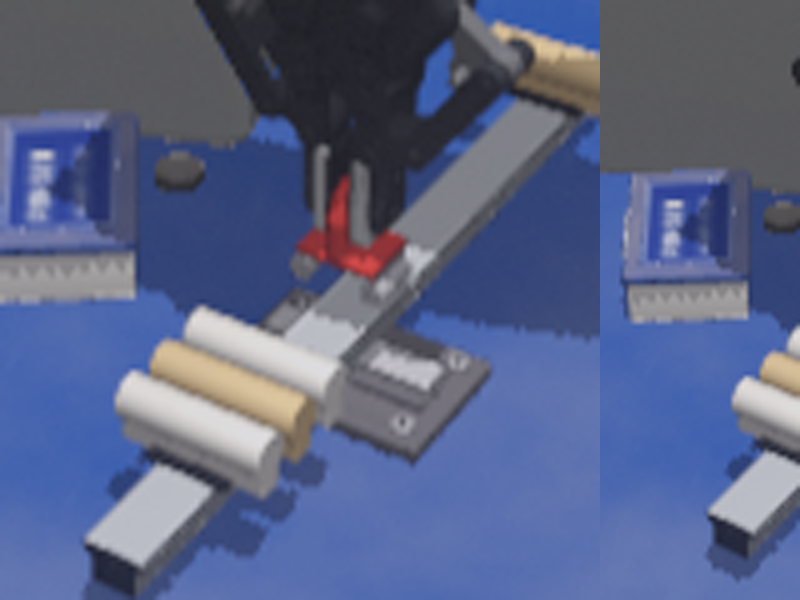

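The bar is still level and the clip hangs about over the ridge. I'll shift it 1 mm sideways and lower it until it nearly touches.

Call:
{"op": "jog_arm", "data": {
  "motion": [0,0.001,0.003,0,0,0,0,0,0.001,0.006,0,0,0,0,0,0.001,0.009,0,0,0,0,0,0.001,0.012,0,0,0,0,0,0.001,0.014,0,0,0,0,0,0.001,0.0155,0,0,0,0,0,0.001,0.017,0,0,0,0,0,0.001,0.018,0,0,0,0,0,0.001,0.018,0,0,0,0,0,0.001,0.018,0,0,0,0]
}}

```text
t: 22.45
tcp_pos: [0.5201, 0.2267, 0.0564]
ee_rot: [179.9, -0.0, 99.2]
contact_force: [-1.5, -0.5, 5.3]
width: 0.008
gripper_force: 39.9
```

```bash
python3 - <<'E'
from h import *
st(4)
E
```

```text
22.6 ('tcp_pos', array([0.5201, 0.2267, 0.0564])) ('ee_rot', array([ 1.79900e+02, -3.95000e-02,  9.91564e+01])) ('contact_force', array([-1.3431, -0.2796,  5.1294])) ('wrist_torque', array([-0.1006,  0.2624, -0.0075])) ('width', np.float64(0.0079))
```

Call:
{"op": "jog_arm", "data": {
  "motion": [0,-0.0004,0.001,0,0,0,0,0,-0.0004,0.002,0,0,0,0,0,-0.0004,0.003,0,0,0,0,0,-0.0004,0.004,0,0,0,0,0,-0.0004,0.005,0,0,0,0,0,-0.0004,0.006,0,0,0,0,0,-0.0004,0.007,0,0,0,0,0,-0.0004,0.008,0,0,0,0,0,-0.0004,0.008,0,0,0,0,0,-0.0004,0.008,0,0,0,0]
}}

```text
t: 23.65
tcp_pos: [0.5189, 0.2263, 0.0468]
ee_rot: [-180.0, -0.0, 99.2]
contact_force: [2.0, 1.3, -2.8]
width: 0.0078
gripper_force: 38.9
```

```bash
python3 - <<'E'
from h import *
st(4)
E
```

```text
23.8 ('tcp_pos', array([0.5188, 0.2263, 0.0469])) ('ee_rot', array([-1.799567e+02, -3.300000e-03,  9.915470e+01])) ('contact_force', array([ 1.0647,  0.8166, -3.7017])) ('wrist_torque', array([ 0.0988, -0.1823, -0.01  ])) ('width', np.float64(0.0079))
```

Call:
{"op": "jog_arm", "data": {
  "motion": [0,0,0.0003,0,0,0,0,0,0,0.0006,0,0,0,0,0,0,0.0009,0,0,0,0,0,0,0.0012,0,0,0,0,0,0,0.0015,0,0,0,0,0,0,0.0015,0,0,0,0,0,0,0.0015,0,0,0,0,0,0,0.0015,0,0,0,0,0,0,0.0015,0,0,0,0,0,0,0.0015,0,0,0,0]
}}

```text
t: 24.85
tcp_pos: [0.5191, 0.2264, 0.0459]
ee_rot: [180.0, -0.0, 99.2]
contact_force: [0.4, -0.6, -3.7]
width: 0.0079
gripper_force: 38.9
```

```bash
python3 - <<'E'
from h import *
st(4)
E
```

```text
25.0 ('tcp_pos', array([0.5191, 0.2264, 0.0459])) ('ee_rot', array([ 1.79988e+02, -1.76000e-02,  9.91565e+01])) ('contact_force', array([-0.1428, -0.6718, -2.9108])) ('wrist_torque', array([-0.1197,  0.125 ,  0.028 ])) ('width', np.float64(0.0078))
```

Call:
{"op": "jog_arm", "data": {
  "motion": [0,0,0.0004,0,0,0,0,0,0,0.0008,0,0,0,0,0,0,0.0012,0,0,0,0,0,0,0.0016,0,0,0,0,0,0,0.0018,0,0,0,0,0,0,0.0018,0,0,0,0,0,0,0.0018,0,0,0,0,0,0,0.0018,0,0,0,0,0,0,0.0018,0,0,0,0,0,0,0.0018,0,0,0,0]
}}

```text
t: 26.05
tcp_pos: [0.5194, 0.2266, 0.0453]
ee_rot: [179.9, -0.0, 99.2]
contact_force: [-2.3, -1.5, 6.5]
width: 0.008
gripper_force: 40.2
```

```bash
python3 - <<'E'
from h import *
st(4)
E
```

```text
26.2 ('tcp_pos', array([0.5194, 0.2266, 0.0453])) ('ee_rot', array([ 1.799254e+02, -3.660000e-02,  9.915820e+01])) ('contact_force', array([-2.9342, -1.6497,  6.1889])) ('wrist_torque', array([-0.3642,  0.6963,  0.0291])) ('width', np.float64(0.0077))
```

Fz went from a downward pull to +6 N at the expected home height, so the clip is seated. I'll relieve the load, open and look.

Call:
{"op": "jog_arm", "data": {
  "motion": [0,0,-0.0004,0,0,0,0,0,0,-0.0008,0,0,0,0,0,0,-0.0012,0,0,0,0,0,0,-0.0012,0,0,0,0,0,0,-0.0012,0,0,0,0.12,0,0,-0.0012,0,0,0,0.2,0,0,-0.0012,0,0,0,0.3,0,0,-0.0012,0,0,0,0.4,0,0,-0.0012,0,0,0,0.4,0,0,-0.0012,0,0,0,0.4]
}}

```text
t: 27.25
tcp_pos: [0.5194, 0.2265, 0.0454]
ee_rot: [180.0, -0.0, 99.2]
contact_force: [0.0, -0.8, 0.2]
width: 0.0343
gripper_force: 0.0
```

Call:
{"op": "jog_arm", "data": {
  "motion": [0,0,-0.005,0,0,0,0.4,0,0,-0.015,0,0,0,0.4,0,0,-0.035,0,0,0,0.4,0,0,-0.065,0,0,0,0.4,0,0,-0.1,0,0,0,0.4,0,0,-0.14,0,0,0,0.4,0,0,-0.18,0,0,0,0.4,0,0,-0.2,0,0,0,0.4,0,0,-0.2,0,0,0,0.4,0,0,-0.2,0,0,0,0.4]
}}

```text
t: 28.25
tcp_pos: [0.5193, 0.2265, 0.2459]
ee_rot: [179.9, -0.0, 99.2]
contact_force: [-0.4, 0.7, -0.0]
width: 0.0346
gripper_force: 0.0
```

```bash
python3 - <<'E'
from h import *
b=st(3); t=shoot('top','9'); pickle.dump(b,open('pics/scene9.pkl','wb'))
im=np.zeros((600,800,3),np.uint8); im[:600,:600]=crop(b,280,190,120,120,5)
im[:450,600:]=crop(b,340,215,40,60,5)[:,:][:300].repeat(1,0) if 0 else 0
im[:300,600:]=crop(b,325,225,40,60,5)
im[300:600,600:]=crop(load('scene0'),325,225,40,60,5)
cv2.imwrite('pics/c9.png',im)
u=np.array([np.cos(np.radians(99.15)),np.sin(np.radians(99.15)),0]); v=np.array([u[1],-u[0],0]); o=np.array([.5197,.2263,0])
for n,p in(('plate near',o+u*.013-v*.0165+[0,0,.040]),('plate2',o-u*.013-v*.0165+[0,0,.040]),('eye top',o+[0,0,.07]),('heavy end',o+u*.156+[0,0,.036])):
    print(n,((proj(b,p)-[280,190])*5).round(0))
E
```

```text
28.35 ('tcp_pos', array([0.5187, 0.2262, 0.2449])) ('ee_rot', array([-5.99871e+01, -1.34000e-02,  9.91560e+01])) ('contact_force', array([-0.1886,  0.5013, -0.2004])) ('wrist_torque', array([-0.0096,  0.0098, -0.0094])) ('width', np.float64(0.0345))
plate near [[369. 325.]]
plate2 [[404. 288.]]
eye top [[350. 229.]]
heavy end [[108. 548.]]
```

View pics/c9.png

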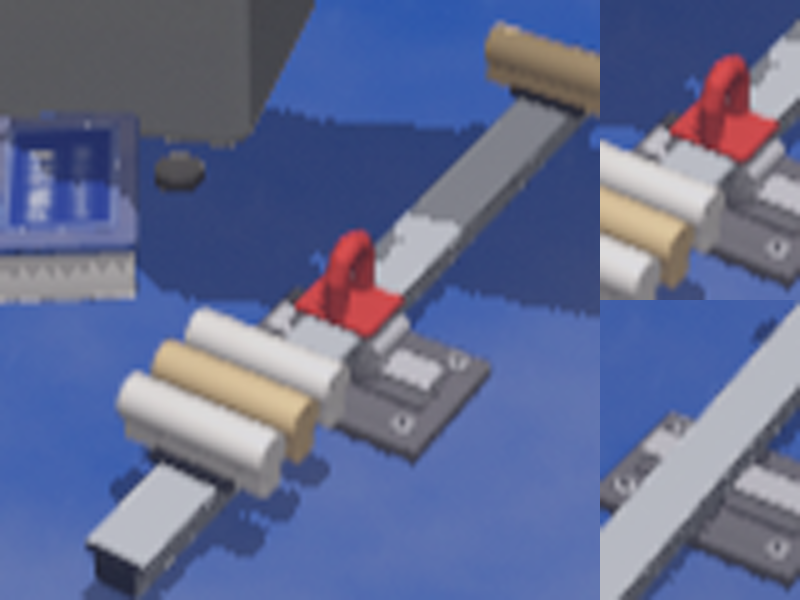

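The clip is home on the level bar: plate flush, leaves under the flange, heavy end unchanged at (88,545) in the crop. I'll withdraw the arm and check centring numerically from the top camera.

Call:
{"op": "jog_arm", "data": {
  "motion": [0,-0.02,-0.04,0,0,0,0.4,0,-0.05,-0.075,0,0,0,0.4,0,-0.09,-0.1,0,0,0,0.4,0,-0.13,-0.1,0,0,0,0.4,0,-0.17,-0.1,0,0,0,0.4,0,-0.21,-0.1,0,0,0,0.4,0,-0.24,-0.1,0,0,0,0.4,0,-0.24,-0.1,0,0,0,0.4,0,-0.24,-0.1,0,0,0,0.4,0,-0.24,-0.1,0,0,0,0.4]
}}

```text
t: 29.45
tcp_pos: [0.2829, 0.1884, 0.3448]
ee_rot: [180.0, -0.0, 99.1]
contact_force: [0.3, -1.0, -0.5]
width: 0.0344
gripper_force: 0.0
```

```bash
python3 - <<'E'
from h import *
t=shoot('top','10'); t0=load('top0')
p=t['pixels'].astype(int); m=(p[...,2]>110)&(p[...,1]<70)&(p[...,0]<70); 
m[:, :300]=0; m[:,370:]=0; m[:235]=0; m[:300] ; m[300:]=0
r=cv2.minAreaRect(np.argwhere(m)[:,::-1].astype(np.float32)); ys,xs=np.nonzero(m); print('red n',m.sum(),'cols',xs.min(),xs.max(),'rows',ys.min(),ys.max(),r)
for z in(.04,.05): print(ray(t,*r[0],z))
d=np.abs(p-t0['pixels'].astype(int)).sum(2)>60; print('diff at tin/padlock/tag',d[140:205,295:360].sum(),d[175:222,155:192].sum(),d[288:312,440:472].sum())
# bar end heavy / light: white pixels
b=(p.min(2)>150); 
for n,(u0,u1) in(('heavy',(215,300)),('light',(395,480))):
    ys,xs=np.nonzero(b[225:310,u0:u1]); print(n,xs.min()+u0,xs.max()+u0)
im=crop(t,300,230,80,75,1); print(b[230:305,325:350].astype(int).sum(1))
st(1)
E
```

```text
red n 331 cols 326 345 rows 252 275 ((335.65997314453125, 263.3800048828125), (20.84015464782715, 17.2624454498291), 79.69515228271484)
[0.51993618 0.22815025 0.04      ]
[0.5193255  0.22871369 0.05      ]
diff at tin/padlock/tag 0 0 59
heavy 237 299
light 395 466
[ 0  0  0  0  0  0  0  0  0  0  0  4  2  7 13  9  8  8  8  9  3  3  5  2
  1  7  7  4  6  6  6  6  6  6  7  7  7  7  7  7  3  4  4  1  5 11  8  7
  9  9  9  8  8  8  9  9  9  9  2  1  3  2  0  0  0  0  0  0  0  0  0  0
  0  0  0]
29.5 ('tcp_pos', array([0.283 , 0.1884, 0.3448])) ('ee_rot', array([ 1.799977e+02, -2.500000e-03,  9.913010e+01])) ('contact_force', array([-0.8702,  0.6807, -0.5255])) ('wrist_torque', array([-0.0257, -0.0096,  0.0318])) ('width', np.float64(0.0341))
```

```bash
python3 - <<'E'
from h import *
from rig import robot
s=shoot('scene','11'); p=s['pixels'].astype(int)
for n in('scene8','scene9','scene0'):
    d=np.abs(p-load(n)['pixels'].astype(int)).sum(2)>60; print(n,'heavy end',d[290:312,290:312].sum(),'tag',d[222:240,420:445].sum())
print(robot.close_job())
E
```

```text
scene8 heavy end 24 tag 241
scene9 heavy end 2 tag 233
scene0 heavy end 477 tag 0
the job is handed in; nothing more can be done
None
```

The bar hangs balanced level on the ridge with the clip seated fully home, about 1.7 mm towards the heavy end from the ridge's centre by camera. The bar's first release tipped heavy end down, so I regripped it and slid it further. The tin, padlock and key tag were not disturbed, and I handed the job in at about 29.6 s.

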